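# Hang the draw drum back on its stand

## Robot

A 6-joint arm with a two-finger parallel gripper is mounted at the origin on the work surface. World frame = base frame: x ahead of the robot, y to its left, z up, the work surface at z = 0. Lengths are in m, angles in rad, forces in N, time in s.
With the tool pointing down it reaches from about 0.325 to 0.775 m from the base axis. Payload 5.5 kg.
Tool frame: the origin (TCP) lies on the centre line of the jaws, within the pads' length; the fingertips stand 17 mm ahead of it and the grasp point (between the pads) lies 2 mm behind it (bot.tip_extent is the distance from the TCP to the fingertips, in m); z points along the fingers, y is the line along which they close (so a half turn about z gives the same grasp; the last joint's range is limited). The gripper opens to 88 mm and grips with 3 to 60 N. Pads are 20 mm wide; open, the fingers measure 115 mm over their backs; the gripper's body (75 mm by 178 mm) begins 61 mm behind the grasp point.
Start: joints at [1.27, 0.091, 1.231, -0, 1.82, -0.057], TCP at [0.145, 0.582, 0.213] pointing down, gripper open.
Joint ranges: [-2.87, 2.87], [-0.86, 2.18], [0.17, 2.46], [-1.51, 4.65], [0.06, 2.69], [-2.65, 2.65]. Speed limits (rad/s): [2.57, 2.57, 3.01, 3.14, 3.14, 3.14].

## Interface

Orientations are given as a 3x3 rotation matrix whose columns are the frame's x, y, z axes.
In Python, from workcell import bot, snapshot gives the robot as it stands.
- The arm moves only by the tool servo_tool, never from a script. Its argument "moves" is one flat list of numbers, 7 for each row, row after row: the opening, from -1 (shut) to 1 (fully open), then the shift along the tool's x, y, z each as a share of 0.4 m, from -1 to 1, then the turn, a rotation vector about the tool's x, y, z each as a share of 6 degrees, from -1 to 1. In form: [grip, x, y, z, wx, wy, wz, grip, x, y, z, wx, wy, wz, ...]. A call has 1 to 12 rows; each row shifts and turns the commanded pose from where the row before left it, along the tool's axes as they then stand; what a row does not reach is not made up. A row lasts 1/8 s, in which the tool goes at most 62.5 mm and 10.7 degrees, less where a joint would pass 70% of its speed; a pose out of reach is approached as far as the arm can. A call with a number of a shift or a turn outside -1 to 1 is refused whole. A call with a gripper value outside its range is refused whole. The fingers move at their own pace and stop on an object; "newtons" is the grip in N (left out, the last holds). Time passes only in rows, so rows that do not move let the fingers close. It gives the time, the measured TCP pose, the force, the opening and the grip force at its end, in the units of the state.
- bot.get_obs(): the state, without advancing time (a new reading comes with each control period).
- snapshot(name): name is "side" or "top"; returns a dict with "color" (384x512x3 uint8, red, green, blue), "range_z" (384x512 float32, m along the optical axis (not along the pixel's ray), 0 where there is no reading), "K" (3x3 intrinsics, pixels), "R" (3x3) and "t" (3): a world point X has camera coordinates R X + t. Camera axes: x right, y down, z forward; pixel columns grow to the right and rows downward; lengths in m; the calibration is good to about 2 mm. A picture is of the moment at which its call begins.
- bot.hand_in(): hands the job in; it is judged then, once.
The state is a dict: "time": time; "joints": joint angles; "qd": joint speeds; "joint_efforts": joint torques, N m; "tool_pos": TCP position; "tool_rot": TCP orientation; "force": force on the tool from outside, world axes, zero at the start; "wrist_torque": the same for the moment, N m; "gripper_width": finger opening in m; "grasp_force": force on a finger pad.
Only numpy, scipy, OpenCV 4.12 (cv2) and the standard library are available. Lean on these libraries where they do the work, as an engineer would, in place of code of your own. Each camera call takes 0.05 s, during which the arm holds its last target. There are 200 camera calls.

## Task

Pick up the wooden-handled axle, thread it through the bore of the draw drum lying in the dice tray until the collar seats against the drum, then lift the drum on it, carry it to the brass stand and lower the axle into both open forks. Handle the drum by the axle only and push gently and slowly, feeling for contact: about 5 N is plenty to seat the collar or find the forks, whose height is not known beforehand; keep the axle level and let go only once the forks carry it. Leave the dice, bead, tankard and troll where they are.

Things in the scene. Friction and masses are not known exactly. Their poses are not given: they have to be found in the camera images.
- axle: Loose axle, 184 mm long, about 0.11 kg, lying on the shelf, axis 10 mm up. Its x axis runs along the rod from handle to nose. Origin: on the axis at the front face of the brass collar (18 mm across, x = -4 to 0 mm), the face that meets the drum. Shaft 10 mm thick. Between collar and handle a bare 10 mm journal, 22 mm long, for one fork.
- axle_grip (a point): Middle of the axle's rosewood handle, on the axis (x = -56 mm in the axle's frame). The handle is square, 20 x 20 mm, 60 mm long, and lies flat.
- axle_mid (a point): Point on the axle's axis 32 mm ahead of the collar face: where the drum's centre sits when the collar is against the drum, and what belongs midway between the two forks.
- axle_tip (a point): End of the axle's hemispherical nose, on the axis, 98 mm ahead of the collar face.
- drum: Loose draw drum: hexagonal prism 64 mm long, 80 mm across flats, 92 mm across corners, clear panels, rosewood ends, about 0.16 kg (varies), lying on a flat in the tray. Origin at its centre, on the bore axis, 40 mm above the felt; x along the bore, away from the robot. Pushed along +x it slides 4 to 12 mm to the tray's far wall and stops there.
- drum_mouth (a point): Centre of the bore's mouth on the drum's end face towards the robot (x = -32 mm in the drum's frame). The brass bore goes right through: hexagonal, 12.5 mm across flats, so 1.25 mm of play round the shaft; its edge is sharp, only the axle's nose is round.
- tray: Ebony dice tray, fixed: 128 mm along its x, 184 mm along its y, walls 7 mm thick and 18 mm high, felt floor 5 mm above the shelf. Origin at the centre of its underside. The drum's bore lies roughly along the tray's x; the axle's shaft passes above the walls.
- stand: Drum stand, fixed. Rosewood base 150 mm along its x, 110 mm along its y, 12 mm thick; origin at the centre of the underside. It carries a brass yoke with two forks at x = -47 and +47 mm; the axle lies in them along the stand's x, best with the handle towards the robot: one fork between collar and handle, the other past the drum. The yoke does not give when pressed.
- stand_slot (a point): Midway between the two forks, on the base's axis, 69 mm above the shelf: the lowest height the slot floors can have. The yoke's telescopic stem is clamped at a height that is not reported: the slot floors are 69 to 105 mm up, a seated axle's axis 74 to 110 mm.
- stand_fork (a point): On the line of the fork nearer the robot (x = -47 mm in the stand's frame), same height as stand_slot. Each fork is 10 mm thick along x; its slot, at y = 0, is 13 mm wide and 18 mm deep, open above; 45 degree flares widen the mouth to about 38 mm and end 29 mm above the slot floor.
- die: Copper-coloured die, 16 mm, in the dice tray beside the drum. Leave alone. Origin under its centre.
- bead_center (a point): Centre of a violet glass bead, 16 mm, loose in the dice tray on the drum's other side. Leave alone.
- tankard: Pewter tankard, 100 mm tall, 84 mm wide, handle on its side. Leave alone. Origin under its centre.
- troll: Painted resin troll figure, 80 mm tall on a 48 mm base. Leave alone. Origin under its centre.
- spare0: Red spare die, 16 mm, on the shelf. Leave alone. Origin under its centre.
- spare1: White spare die, 16 mm, on the shelf. Leave alone. Origin under its centre.
Mind the look-alikes: they are no part of the job. What is shaped like the drum but blue or pink is not meant.

How it is judged:
By the outcome, as a careful person would: the job done as asked, in the order asked, and still so for the second after the job is handed in, with the robot touching nothing.
It also fails if it takes over 64 s, if anything falls off the work surface, if the arm or the gripper's body presses on something with over 40 N, if the wrist force passes 120 N, or if a joint passes its speed limit or range.

## Working session

There is one attempt and no reset: what is moved stays moved. The work goes in short steps, Python scripts to look and compute and a tool call to move; the robot and the scene stay as the last step left them, time stands still between calls to the robot, and variables do not carry over. Pictures are saved under pics/ and viewed, at most 10 in all, crops included, and the job is handed in when it is done.

Besides the shell and the picture viewer there is one more tool, called after "Request:" by a JSON object that holds its "api" and its "payload", one argument or row to a line. servo_tool: Moves the arm, as the interface text tells. Shift numbers are shares of 0.4 m and turn numbers shares of 6 degrees, none past 1 either way. Its arguments: {"type":"object","properties":{"moves":{"type":"array","items":{"type":"number","minimum":-1,"maximum":1}},"newtons":{"type":"number"}},"required":["moves"]}

```bash
mkdir -p pics; cat > h.py <<'E'
import numpy as np, cv2
from workcell import bot, snapshot
def world(s,u,v,z=None):
    K,R,t=s["K"],s["R"],s["t"]
    d=np.linalg.inv(K)@np.array([u,v,1.])
    C=-R.T@t; r=R.T@d
    if z is None: return C+r*s["range_z"][int(round(v)),int(round(u))]
    return C+r*(z-C[2])/r[2]
def cloud(s):
    h,w=s["range_z"].shape; u,v=np.meshgrid(np.arange(w),np.arange(h))
    p=np.stack([u,v,np.ones_like(u)],-1)@np.linalg.inv(s["K"]).T*s["range_z"][...,None]
    return (p-s["t"])@s["R"]
def proj(s,X):
    c=s["R"]@np.asarray(X,float)+s["t"]; p=s["K"]@c; return p[:2]/p[2]
E
python3 - <<'E'
from h import *
a=snapshot("top");b=snapshot("side")
np.savez("s0.npz",**{n+k:v for n,s in(("t_",a),("s_",b)) for k,v in s.items()})
for n,s in(("top",a),("side",b)):
    cv2.imwrite(f"pics/{n}0.png",cv2.resize(s["color"][...,::-1],(800,600),interpolation=cv2.INTER_CUBIC)); print(n,-s["R"].T@s["t"],s["R"].tolist(),s["K"].tolist())
print(bot.get_obs())
E
```

```text
top [ 0.41266177 -0.00566517  1.61777811] [[-0.016310607510429665, -0.9995926213157001, -0.023421261576779453], [-0.9918916557287941, 0.01912876041742149, -0.12563850452979883], [0.12603534178250206, 0.021182113589066038, -0.9917995819144448]] [[456.49707352316403, 0.0, 252.5324501757161], [0.0, 456.49707352316403, 191.31526332526923], [0.0, 0.0, 1.0]]
side [ 0.46380272 -0.81920143  1.01287911] [[0.9856213927456884, -0.16896159202247077, 0.0015654338955160445], [-0.12458262415500096, -0.73293727287224, -0.6687915398636987], [0.11414744815677152, 0.6589802231143478, -0.7434483341991299]] [[414.6649766686164, 0.0, 248.37549148019744], [0.0, 414.6649766686164, 194.8976713439547], [0.0, 0.0, 1.0]]
{'time': 0.1, 'joints': array([ 1.27035761e+00,  9.17790685e-02,  1.23173522e+00,  1.01737053e-05,
        1.81981807e+00, -5.67064532e-02]), 'qd': array([-0.00091443, -0.00164456, -0.00130111, -0.0017791 , -0.0002816 ,
        0.00169285]), 'joint_efforts': array([ 2.65535702e-03, -4.47856736e+01, -4.07572103e+01,  6.99523394e-02,
        2.84703355e-02, -8.32970318e-05]), 'tool_pos': array([0.14471457, 0.58199727, 0.21243975]), 'tool_rot': array([[-9.70444618e-01,  2.41323370e-01, -5.24263453e-04],
       [ 2.41323915e-01,  9.70443206e-01, -1.65885404e-03],
       [ 1.08447659e-04, -1.73634328e-03, -9.99998487e-01]]), 'force': array([-0.24195996, -0.31045698, -0.8487438 ]), 'wrist_torque': array([ 0.01362878, -0.05007887,  0.00306685]), 'grasp_force': 0.0, 'gripper_width': 0.08805710053492537}
```

View pics/top0.png

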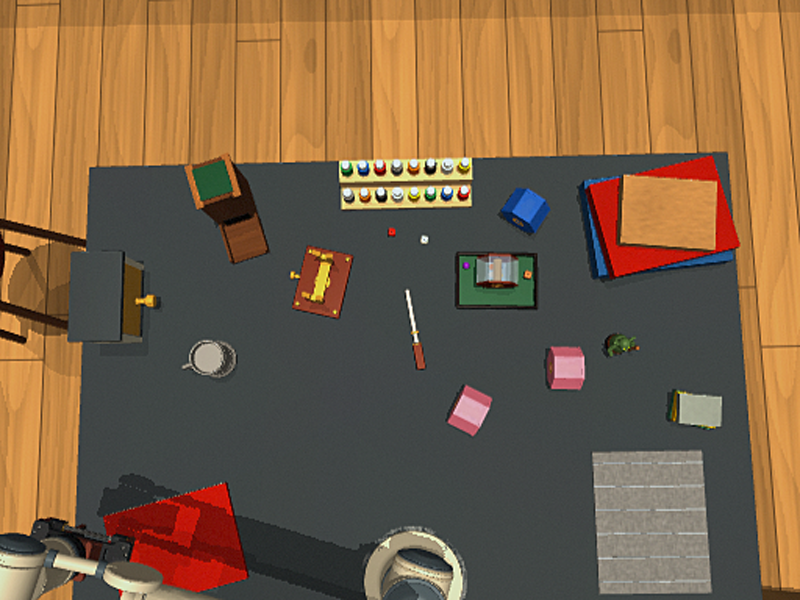

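View pics/side0.png

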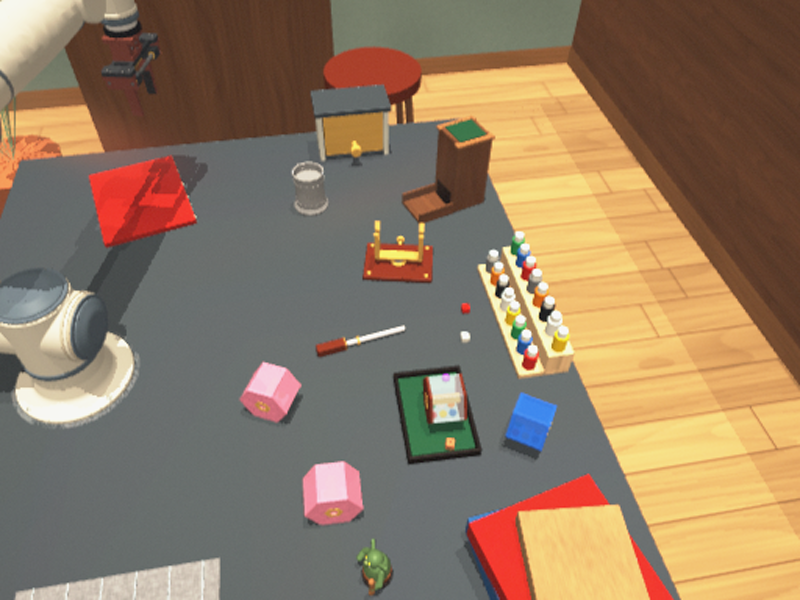

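The top picture shows the axle at about (400–425, 290–370), with its handle towards the robot. The clear drum in the tray is at (497, 271) and the brass stand at (323, 282). There are four drum shapes: pink at (566, 368), pink at (470, 410), blue at (525, 210), and the clear one with rosewood ends in the tray at (497, 271). The clear one matches the description, and I'll confirm it in an enlarged crop.

```bash
cat > m0.py <<'E'
from h import *
d=np.load("s0.npz"); T={k[2:]:d[k] for k in d if k[0]=="t"}; S={k[2:]:d[k] for k in d if k[0]=="s"}
def crop(s,u,v,w,h,f): return cv2.resize(s["color"][v:v+h,u:u+w,::-1],(w*f,h*f),interpolation=cv2.INTER_CUBIC)
# top: tray | axle | stand ; side same   (source pixels)
r1=np.hstack([crop(T,285,155,66,52,4),crop(T,245,180,44,52,4),crop(T,182,150,50,60,4)[:208]])
r2=np.hstack([crop(S,248,230,66,70,4),crop(S,198,200,66,70,4),crop(S,228,135,60,70,4)])
W=max(r1.shape[1],r2.shape[1]); pad=lambda r:np.pad(r,((0,0),(0,W-r.shape[1]),(0,0)))
cv2.imwrite("pics/crop0.png",np.vstack([pad(r1),pad(r2)])); print(W)
for n,s in(("T",T),("S",S)):
    P=cloud(s); rgb=s["color"].astype(int); hsv=cv2.cvtColor(s["color"],cv2.COLOR_RGB2HSV)
    def box(x0,x1,y0,y1,z0,z1): return (P[...,0]>x0)&(P[...,0]<x1)&(P[...,1]>y0)&(P[...,1]<y1)&(P[...,2]>z0)&(P[...,2]<z1)
    ref=world(T,497/1.5625,271/1.5625); st=world(T,323/1.5625,282/1.5625); ax=world(T,413/1.5625,330/1.5625)
    if n=="T": print("drum,stand,axle rough",ref.round(3),st.round(3),ax.round(3))
    # axle
    m=box(ax[0]-.13,ax[0]+.13,ax[1]-.07,ax[1]+.07,.006,.04); 
    k,l,stt,_=cv2.connectedComponentsWithStats(m.astype(np.uint8)); i=1+np.argmax(stt[1:,4]); q=P[l==i]
    c=q[:,:2].mean(0); e=np.linalg.svd(q[:,:2]-c)[2][0]; e*=np.sign(e[0]); t=(q[:,:2]-c)@e
    print(n,"axle",len(q),"dir",np.degrees(np.arctan2(e[1],e[0])),"ends",(c+e*t.min()).round(4),(c+e*t.max()).round(4),"len",np.ptp(t),"z",np.percentile(q[:,2],[5,50,95]).round(4))
    # tall drum
    m=box(ref[0]-.08,ref[0]+.08,ref[1]-.1,ref[1]+.1,.035,.12); q=P[m]; print(n,"drum>35mm",len(q),q.min(0).round(4),q.max(0).round(4),np.percentile(q[:,2],[10,50,90]).round(4))
    m=box(ref[0]-.12,ref[0]+.12,ref[1]-.14,ref[1]+.14,.012,.03); q=P[m]; print(n,"tray",len(q),q.min(0).round(4),q.max(0).round(4),cv2.minAreaRect(q[:,:2].astype(np.float32)))
    m=box(st[0]-.12,st[0]+.12,st[1]-.1,st[1]+.1,.008,.016); q=P[m]; print(n,"base",len(q),cv2.minAreaRect(q[:,:2].astype(np.float32)))
    m=box(st[0]-.12,st[0]+.12,st[1]-.1,st[1]+.1,.07,.16); q=P[m]; print(n,"forks",len(q),q.max(0)); print(q.round(3).tolist()[::max(1,len(q)//40)])
E
python3 m0.py
```

```text
768
drum,stand,axle rough [ 0.664 -0.196  0.089] [0.655 0.189 0.034] [ 0.545 -0.012  0.015]
T axle 205 dir 9.2053424043175 ends [ 0.4579 -0.0274] [0.6427 0.0026] len 0.18721619212850443 z [0.0084 0.018  0.0247]
T drum>35mm 537 [ 0.636  -0.2472  0.035 ] [ 0.7049 -0.1541  0.0941] [0.051  0.0801 0.0882]
T tray 458 [ 0.5529 -0.294   0.012 ] [ 0.7834 -0.091   0.0298] ((0.6568278074264526, -0.20526127517223358), (0.19477686285972595, 0.22332608699798584), 23.990829467773438)
T base 783 ((0.6547600030899048, 0.19049715995788574), (0.1989753395318985, 0.23073670268058777), 88.87564849853516)
T forks 98 [0.71468602 0.22615039 0.1130203 ]
[[0.714, 0.202, 0.109], [0.711, 0.202, 0.11], [0.712, 0.196, 0.103], [0.712, 0.19, 0.099], [0.707, 0.198, 0.11], [0.708, 0.192, 0.104], [0.712, 0.189, 0.082], [0.708, 0.169, 0.102], [0.707, 0.201, 0.092], [0.706, 0.193, 0.099], [0.709, 0.189, 0.081], [0.71, 0.183, 0.074], [0.706, 0.173, 0.094], [0.704, 0.165, 0.107], [0.704, 0.194, 0.09], [0.707, 0.19, 0.071], [0.707, 0.183, 0.073], [0.702, 0.173, 0.097], [0.7, 0.165, 0.106], [0.704, 0.193, 0.071], [0.703, 0.
[... 1549 characters left out ...]
708, 0.192, 0.101], [0.614, 0.217, 0.089], [0.621, 0.215, 0.089], [0.708, 0.193, 0.095], [0.614, 0.213, 0.088], [0.62, 0.212, 0.088], [0.707, 0.189, 0.095], [0.607, 0.19, 0.105], [0.613, 0.182, 0.111], [0.706, 0.197, 0.084], [0.712, 0.193, 0.087], [0.613, 0.186, 0.103], [0.698, 0.163, 0.111], [0.705, 0.166, 0.107], [0.614, 0.192, 0.093], [0.699, 0.167, 0.103], [0.704, 0.16, 0.108], [0.614, 0.192, 0.089], [0.7, 0.171, 0.094], [0.708, 0.172, 0.092], [0.615, 0.197, 0.079], [0.701, 0.174, 0.088], [0.707, 0.17, 0.09], [0.614, 0.195, 0.077], [0.702, 0.176, 0.081], [0.707, 0.171, 0.085], [0.617, 0.193, 0.074], [0.704, 0.17, 0.081], [0.702, 0.174, 0.073], [0.708, 0.169, 0.077], [0.704, 0.17, 0.072]]
```

View pics/crop0.png

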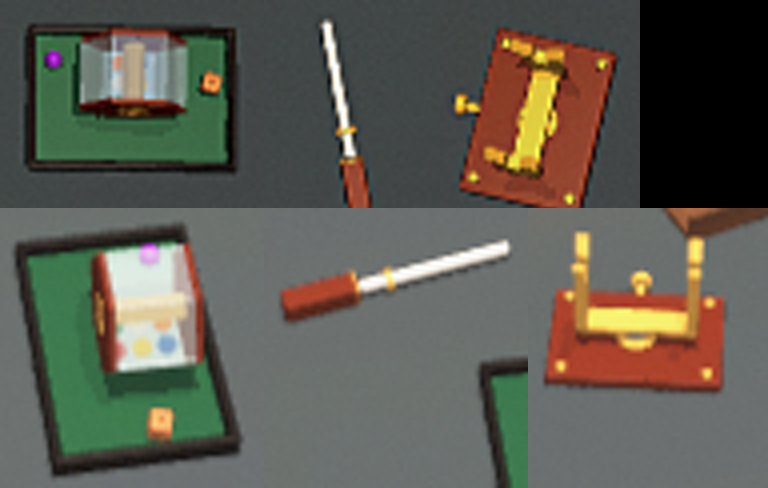

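The crop confirms it: the drum in the tray has clear panels, rosewood ends and a brass bore at crop pixel (135, 112). The axle's collar, journal and handle, and both stand forks, are also clear. Next I'll fit the drum and plan the approach.

```bash
cat >> h.py <<'E'
from scipy.optimize import least_squares
def fitdrum(views,g):
    P=np.vstack([cloud(s)[::1].reshape(-1,3) for s in views])
    m=(np.abs(P[:,0]-g[0])<.055)&(np.abs(P[:,1]-g[1])<.06)&(P[:,2]>.035)&(P[:,2]<.1); P=P[m]
    def f(p):
        c,s=np.cos(p[2]),np.sin(p[2]); q=P-[p[0],p[1],.045+p[3]]
        x=q[:,0]*c+q[:,1]*s; y=-q[:,0]*s+q[:,1]*c
        d=np.max([np.abs(x)-.032,np.abs(q[:,2])-.04]+[np.abs(y*np.cos(np.pi/6)+k*q[:,2]*.5)-.04 for k in(1,-1)],0)
        return np.where(d<-.006,-.006,d)
    r=least_squares(f,[*g,0],x_scale=[.01,.01,.1,.01],loss="soft_l1",f_scale=.002,diff_step=1e-3)
    return r.x,len(P),np.median(np.abs(f(r.x)))
def plan(pos,yaw,n,trans_first=False):
    """yaw = world angle of -tool x (handle->nose); tool assumed pointing down. rotation then shift over n rows"""
    o=bot.get_obs(); R=o["tool_rot"]; cur=np.arctan2(-R[1,0],-R[0,0]); dy=(yaw-cur+np.pi)%(2*np.pi)-np.pi
    c,s=np.cos(yaw),np.sin(yaw); B=np.array([[-c,s,0],[-s,-c,0],[0,0,-1]]).T
    B=np.array([[-c,-s,0],[-s,c,0],[0,0,-1]])
    d=np.asarray(pos)-o["tool_pos"]
    print("turn wz total deg",np.degrees(-dy).round(2),"shares",(-np.degrees(dy)/6).round(3)," shift tool mm",(B@d*1000).round(1),"per row share",(B@d/.4/n).round(4),"x",n)
E
python3 - <<'E'
exec(open("m0.py").read().split("def crop")[0])
for v in([T],[S],[T,S]): print(fitdrum(v,[.671,-.203,0.]))
# handle/shaft line per view
for s in(T,S):
    P=cloud(s).reshape(-1,3); e=np.array([np.cos(.171),np.sin(.171)]); q=P-[.459,-.029,0]; t=q[:,:2]@e; n=q[:,:2]@[-e[1],e[0]]
    for a,b,z in((.005,.055,.012),(.095,.18,.007)):
        m=(t>a)&(t<b)&(abs(n)<.03)&(P[:,2]>z)&(P[:,2]<.03); pf=np.polyfit(t[m],n[m],1); print("line",np.degrees(np.arctan(pf[0]))+9.8,"n at mid mm",1000*np.polyval(pf,(a+b)/2),m.sum(), (t[m].min(),t[m].max()))
plan([.4885,-.024,.10],np.radians(9.9),14)
E
```

```text
(array([ 6.70665356e-01, -2.00124694e-01, -5.75719718e-02,  5.99932840e-04]), 537, np.float64(0.001345457681548215))
(array([ 0.67209548, -0.19828937, -0.05552656,  0.00103364]), 753, np.float64(0.0010685776485714546))
(array([ 0.6714017 , -0.19913366, -0.05705128,  0.00067766]), 1290, np.float64(0.0012522133375421837))
line 8.916653398804108 n at mid mm 1.2730409236517124 81 (np.float64(0.005412289416691601), np.float64(0.05469600350279866))
line 9.379743201112156 n at mid mm -1.279856950939399 85 (np.float64(0.09538416124563805), np.float64(0.1788320554080403))
line 10.607557150903496 n at mid mm -0.8377549881999922 108 (np.float64(0.005005535859421305), np.float64(0.054171944157071945))
line 9.402870816996565 n at mid mm -0.11726421550841348 84 (np.float64(0.09525012181789203), np.float64(0.17959880229762823))
turn wz total deg -23.86 shares -3.977  shift tool mm [-234.5 -656.1  112.4] per row share [-0.0419 -0.1172  0.0201] x 14
```

Request:
{"api": "servo_tool", "payload": {
  "moves": [1,0,0,0,0,0,-0.983,1,0,0,0,0,0,-0.983,1,0,0,0,0,0,-0.983,1,0,0,0,0,0,-0.983,1,-0.042,-0.117,0.01,0,0,0,1,-0.042,-0.117,0.01,0,0,0,1,-0.042,-0.117,0.01,0,0,0,1,-0.042,-0.117,0.01,0,0,0,1,-0.042,-0.117,0.01,0,0,0,1,-0.042,-0.117,0.01,0,0,0,1,-0.042,-0.117,0.01,0,0,0,1,-0.042,-0.117,0.01,0,0,0]
}}

```text
time: 1.6
tool_pos: [0.3403, 0.2341, 0.181]
tool_rot: [[-0.986, -0.167, -0.0], [-0.167, 0.986, -0.0], [0.0, -0.0, -1.0]]
force: [0.1, 0.3, 0.4]
gripper_width: 0.0878
grasp_force: 0.0
```

Request:
{"api": "servo_tool", "payload": {
  "moves": [1,-0.042,-0.117,0.03,0,0,0,1,-0.042,-0.117,0.03,0,0,0,1,-0.042,-0.117,0.03,0,0,0,1,-0.042,-0.117,0.03,0,0,0,1,-0.042,-0.117,0.03,0,0,0,1,-0.042,-0.117,0.03,0,0,0,1,0,0,0,0,0,0]
}}

```text
time: 2.48
tool_pos: [0.4859, -0.0269, 0.1073]
tool_rot: [[-0.987, -0.163, -0.004], [-0.163, 0.987, -0.0], [0.004, 0.0, -1.0]]
force: [-0.6, -0.7, -0.5]
gripper_width: 0.0884
grasp_force: 0.0
```

```bash
python3 - <<'E'
from h import *
print(bot.get_obs()["tool_pos"],bot.get_obs()["tool_rot"].round(4).tolist(),bot.get_obs()["time"],bot.get_obs()["force"])
plan([.4885,-.024,.0195],np.radians(9.6),5)
E
```

```text
[ 0.48594569 -0.02685154  0.10728431] [[-0.9866, -0.163, -0.0038], [-0.163, 0.9866, -0.0002], [0.0038, 0.0005, -1.0]] 2.475 [-0.57003908 -0.68861805 -0.54106735]
turn wz total deg -0.22 shares -0.037  shift tool mm [-3.   2.4 87.8] per row share [-0.0015  0.0012  0.0439] x 5
```

Request:
{"api": "servo_tool", "payload": {
  "moves": [1,-0.0015,0.0012,0.05,0,0,-0.037,1,-0.0015,0.0012,0.05,0,0,0,1,-0.0015,0.0012,0.05,0,0,0,1,-0.0015,0.0012,0.045,0,0,0,1,-0.0015,0.0012,0.014,0,0,0,1,0,0,0.005,0,0,0,1,0,0,0.002,0,0,0,1,0,0,0,0,0,0]
}}

```text
time: 3.48
tool_pos: [0.4892, -0.0216, 0.0237]
tool_rot: [[-0.985, -0.171, 0.001], [-0.171, 0.985, -0.0], [-0.001, -0.0, -1.0]]
force: [0.4, 0.3, 1.6]
gripper_width: 0.0881
grasp_force: 0.0
```

Request:
{"api": "servo_tool", "payload": {
  "moves": [-0.5,0,0,0,0,0,0,-0.6,0,0,0,0,0,0,-0.7,0,0,0,0,0,0,-1,0,0,0,0,0,0,-1,0,0,0,0,0,0,-1,0,0,0,0,0,0,-1,0,0,0,0,0,0,-1,0,0,0,0,0,0],
  "newtons": 50
}}

```text
time: 4.47
tool_pos: [0.4888, -0.0215, 0.023]
tool_rot: [[-0.985, -0.171, -0.0], [-0.171, 0.985, -0.0], [0.0, -0.0, -1.0]]
force: [-0.8, 0.3, 0.9]
gripper_width: 0.011
grasp_force: 0.0
```

```bash
python3 - <<'E'
from h import *
s=snapshot("side");t=snapshot("top");o=bot.get_obs();print(o["gripper_width"],o["grasp_force"],o["time"])
u,v=proj(s,o["tool_pos"]).astype(int);print(u,v)
a=cv2.resize(s["color"][v-50:v+40,u-30:u+90,::-1],(600,450),interpolation=cv2.INTER_CUBIC)
cv2.imwrite("pics/grip1.png",a)
E
```

```text
0.0031409978382006317 0.0 4.575
211 219
```

View pics/grip1.png

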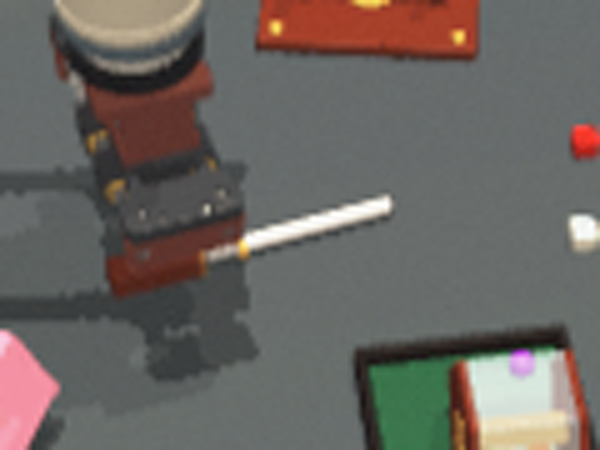

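The side crop shows the axle undisturbed at (110–390, 200–290). The jaws are fully shut with no force, so the handle isn't between the pads. I'll check the heights around the tool.

```bash
python3 - <<'E'
from h import *
s=snapshot("side");o=bot.get_obs();print(o["tool_pos"],o["joints"].round(3),o["force"],bot.tip_extent)
P=cloud(s); R=o["tool_rot"]
for v in range(206,230,2):
    print(v,[tuple(((P[v,u]-o["tool_pos"])@R*1000).round().astype(int).tolist()) for u in range(203,232,4)])
u0,v0=211,219
big=cv2.resize(s["color"][v0-30:v0+20,u0-25:u0+45,::-1],(770,550),interpolation=cv2.INTER_CUBIC)
for dx in(0,):
    for p in([0,0,0],[0,0,.017],[0,-.0,-.061]):
        q=(proj(s,o["tool_pos"]+R@np.array(p))-[u0-25,v0-30])*11; cv2.circle(big,tuple(int(x) for x in q),4,(0,255,0),-1)
cv2.imwrite("pics/grip2.png",big)
E
```

```text
[ 0.48881913 -0.02150764  0.02305317] [-0.114 -0.163  1.817 -0.     1.487 -1.856] [-1.03476716  0.01701074 -0.39366293] 0.017
206 [(27, -31, -107), (21, -56, -133), (10, -59, -131), (1, -66, -136), (-10, -68, -134), (-20, -72, -134), (-30, -75, -133), (-77, 50, 24)]
208 [(10, 71, 22), (23, -63, -133), (12, -66, -131), (3, -72, -134), (-7, -76, -135), (-18, -77, -132), (-28, -83, -135), (-75, 42, 24)]
210 [(12, 63, 22), (25, -73, -136), (14, -72, -131), (4, -77, -133), (-6, -81, -133), (-16, -86, -134), (-27, -86, -130), (-72, 35, 24)]
212 [(15, 54, 21), (27, -78, -134), (17, -81, -133), (7, -84, -133), (-3, -89, -135), (-15, -87, -127), (-26, -87, -123), (-68, 23, 19)]
214 [(17, 47, 22), (29, -87, -137), (19, -88, -134), (8, -87, -129), (-3, -86, -123), (-14, -87, -119), (-28, -79, -105), (-67, 18, 22)]
216 [(19, 38, 20), (30, -87, -129), (19, -86, -124), (8, -84, -116), (-5, -80, -106), (-16, -80, -103), (-27, -80, -97), (-61, -2, 7)]
218 [(21, 31, 22), (31, -89, -123), (19, -86, -115), (7, -81, -104), (-4, -80, -99), (-16, -79, -92), (-46, -6, 6), (-60, -4, 14)]
220 [(25, 10, 5), (30, -82, -106), (19, -81, -100), (8, -80, -94), (-21, -6, 5), (-34, -5, 12), (-48, -1, 23), (-59, -5, 22)]
222 [(28, -1, 1), (30, -79, -94), (5, -9, 1), (-7, -10, 5), (-19, -11, 9), (-34, -2, 26), (-45, -10, 21), (-57, -14, 21)]
224 [(30, -6, 3), (18, -11, 2), (6, -10, 10), (-7, -7, 18), (-19, -11, 19), (-31, -12, 23), (-43, -16, 22), (-55, -20, 23)]
226 [(30, -3, 17), (19, -10, 14), (6, -8, 21), (-5, -14, 19), (-17, -17, 20), (-29, -19, 23), (-40, -24, 22), (-51, -31, 18)]
228 [(31, -7, 22), (20, -10, 22), (8, -15, 21), (-3, -19, 21), (-15, -24, 21), (-26, -30, 18), (-38, -31, 22), (-49, -37, 19)]
```

View pics/grip2.png

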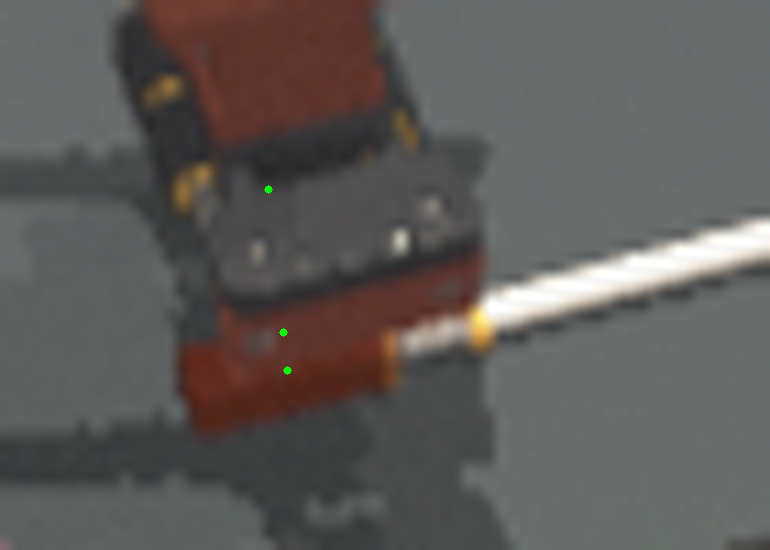

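The handle lies centred under the jaws (tool y about 0, top at tool z about +1), but no finger is visible beside it. I'll check the finger geometry in the first picture, taken with the jaws open, against the pose reported then.

```bash
python3 - <<'E'
from h import *
exec(open("m0.py").read().split("def crop")[0].split("\n",1)[1])
R0=np.array([[-.97044,.24132,-.0005],[.24132,.97044,-.0017],[0,-.0017,-1]]);p0=np.array([.14471,.58200,.21244])
o=bot.get_obs()
def rep(s,p,R):
    q=(cloud(s).reshape(-1,3)-p)@R*1000
    q=q[(abs(q[:,0])<50)&(abs(q[:,1])<100)&(q[:,2]>-160)&(q[:,2]<60)]
    for z in range(-150,60,10):
        m=q[(q[:,2]>=z)&(q[:,2]<z+10)]
        if len(m): print(z,len(m),"x",np.percentile(m[:,0],[2,98]).round(),"y",np.percentile(m[:,1],[2,25,50,75,98]).round())
print("start side");rep(S,p0,R0)
print("now side");rep(snapshot("side"),o["tool_pos"],o["tool_rot"])
print(o["gripper_width"],o["grasp_force"])
E
```

```text
start side
-150 63 x [-22.  18.] y [-43. -39. -36.  -9.  13.]
-140 262 x [-32.  27.] y [-91. -73. -45.  17.  86.]
-130 118 x [-35.  29.] y [-90. -86. -64.  22.  80.]
-120 101 x [-35.  30.] y [-89. -84. -60.  55.  77.]
-110 132 x [-34.  27.] y [-84. -79. -51.  32.  73.]
-100 71 x [-34.  30.] y [-84. -81. -78.  40.  71.]
-90 15 x [-14.   9.] y [-33.  43.  46.  48.  53.]
-80 27 x [-13.  12.] y [-60. -59. -54.  44.  55.]
-70 42 x [-13.   9.] y [-60. -57. -46.  47.  56.]
-60 36 x [-12.   9.] y [-59. -52.  42.  45.  49.]
-50 41 x [-13.  10.] y [-57. -54. -46.  46.  52.]
-40 35 x [-13.   9.] y [-57. -53.  42.  46.  51.]
-30 38 x [-13.  11.] y [-58. -52. -49.  44.  49.]
-20 29 x [-12.  10.] y [-55. -52.  43.  46.  53.]
-10 2 x [-5. -2.] y [49. 50. 50. 50. 50.]
now side
-150 47 x [-21.  21.] y [-42. -40. -39. -38. -16.]
-140 316 x [-30.  31.] y [-89. -79. -67. -46.  76.]
-130 80 x [-32.  32.] y [-90. -87. -85. -45.  73.]
-120 114 x [-33.  32.] y [-88. -83. -15.   4.  48.]
-110 82 x [-33.  32.] y [-82. -80. -31.  25.  74.]
-100 71 x [-33.  32.] y [-82. -80. -78. -26.  76.]
-10 5 x [-7. 24.] y [-11. -11. -10.  -1.   1.]
0 65 x [-46.  30.] y [-12. -10.  -8.  -5.   6.]
10 253 x [-46.  48.] y [-96. -60. -23.  -1.  86.]
20 902 x [-47.  49.] y [-98. -72. -41.  -7.  92.]
0.0013059879909837408 0.0
```

The picture tells a different story from the state: the visible fingertips end at about tool z = −11 mm, not +17. The gripper's body also starts at about −92 instead of −63. So the real fingers stand about 28 mm higher than the reported pose implies. Both cameras put the table and tray at the right heights, so I'll trust them. I'll open the jaws, descend the extra distance and feel for the shelf.

Request:
{"api": "servo_tool", "payload": {
  "moves": [1,0,0,0,0,0,0,1,0,0,0,0,0,0,1,0,0,0,0,0,0,1,0,0,0,0,0,0,1,0,0,0,0,0,0,1,0,0,0,0,0,0,1,0,0,0,0,0,0,1,0,0,0.02,0,0,0,1,0,0,0.02,0,0,0,1,0,0,0.012,0,0,0,1,0,0,0.006,0,0,0,1,0,0,0,0,0,0]
}}

```text
time: 6.18
tool_pos: [0.4887, -0.0215, -0.0004]
tool_rot: [[-0.985, -0.171, -0.0], [-0.171, 0.985, 0.0], [0.0, 0.0, -1.0]]
force: [0.2, -0.4, -0.0]
gripper_width: 0.0876
grasp_force: 0.0
```

```bash
python3 - <<'E'
from h import *
o=bot.get_obs();print(o["tool_pos"],o["force"],o["time"],o["gripper_width"])
q=(cloud(snapshot("side")).reshape(-1,3)-o["tool_pos"])@o["tool_rot"]*1000
q=q[(abs(q[:,0])<50)&(abs(q[:,1])<65)&(q[:,2]>-70)&(q[:,2]<5)]
for z in range(-70,10,5):
    m=q[(q[:,2]>=z)&(q[:,2]<z+5)]
    if len(m): print(z,len(m),"x",np.percentile(m[:,0],[2,98]).round(),"y",np.percentile(m[:,1],[2,25,50,75,98]).round())
E
```

```text
[ 4.88700539e-01 -2.15129968e-02 -3.70874446e-04] [ 0.21563329 -0.3644228  -0.01901067] 6.175 0.08758518205200412
-60 7 x [-8. 10.] y [-57. -56. -55. -55. -54.]
-55 7 x [-12.  10.] y [-57. -55. -54. -53. -53.]
-50 5 x [-8.  7.] y [-54. -53. -53. -53. -53.]
-45 7 x [-10.  10.] y [-54. -54. -53. -53. -52.]
-40 9 x [-11.   7.] y [-54. -54. -53. -52. -50.]
-35 6 x [-11.  10.] y [-54. -53. -52. -51. -50.]
-30 8 x [-10.  26.] y [-54. -52. -51. -49. -13.]
-25 19 x [-10.  28.] y [-53. -50. -10.  -2.   6.]
-20 16 x [-9. 30.] y [-53. -51. -48.  -4.  33.]
-15 8 x [-10.  30.] y [-52. -48.  -9.  15.  44.]
-10 36 x [-46.  48.] y [-57. -45.  -9.  29.  58.]
-5 435 x [-47.  49.] y [-64. -49. -30.   2.  60.]
0 122 x [-48.  49.] y [-65. -51. -28.  -4.  56.]
```

Request:
{"api": "servo_tool", "payload": {
  "moves": [1,0,0,0.005,0,0,0,1,0,0,0.005,0,0,0,1,0,0,0.004,0,0,0,1,0,0,0,0,0,0]
}}

```text
time: 6.72
tool_pos: [0.4887, -0.0215, -0.006]
tool_rot: [[-0.985, -0.171, -0.0], [-0.171, 0.985, 0.0], [0.0, 0.0, -1.0]]
force: [-1.1, 0.2, 0.3]
gripper_width: 0.0877
grasp_force: 0.0
```

Request:
{"api": "servo_tool", "payload": {
  "moves": [1,0,0,0.003,0,0,0,1,0,0,0.002,0,0,0,1,0,0,0,0,0,0]
}}

```text
time: 7.1
tool_pos: [0.4887, -0.0215, -0.0079]
tool_rot: [[-0.985, -0.171, -0.0], [-0.171, 0.985, 0.0], [0.0, 0.0, -1.0]]
force: [0.2, 0.7, 0.2]
gripper_width: 0.0879
grasp_force: 0.0
```

Request:
{"api": "servo_tool", "payload": {
  "moves": [-1,0,0,0,0,0,0,-1,0,0,0,0,0,0,-1,0,0,0,0,0,0,-1,0,0,0,0,0,0,-1,0,0,0,0,0,0,-1,0,0,0,0,0,0,-1,0,0,0,0,0,0,-1,0,0,0,0,0,0],
  "newtons": 50
}}

```text
time: 8.1
tool_pos: [0.4888, -0.0215, -0.0077]
tool_rot: [[-0.985, -0.171, 0.0], [-0.171, 0.985, -0.0], [-0.0, -0.0, -1.0]]
force: [1.0, 0.3, -0.4]
gripper_width: 0.0197
grasp_force: 50.0
```

Gripped: the width is 19.7 mm at 50 N. The axle's axis was known to be 10 mm up, so axis height = reported z + 17.7 mm. Lifting, then planning the pre-insert pose.

Request:
{"api": "servo_tool", "payload": {
  "moves": [-1,0,0,-0.02,0,0,0,-1,0,0,-0.04,0,0,0,-1,0,0,-0.06,0,0,0,-1,0,0,-0.06,0,0,0,-1,0,0,-0.06,0,0,0,-1,0,0,-0.02,0,0,0,-1,0,0,0,0,0,0]
}}

```text
time: 8.98
tool_pos: [0.4892, -0.0216, 0.097]
tool_rot: [[-0.985, -0.171, 0.001], [-0.171, 0.985, -0.0], [-0.001, -0.0, -1.0]]
force: [0.7, -0.1, -1.5]
gripper_width: 0.0196
grasp_force: 50.0
```

```bash
python3 - <<'E'
from h import *
exec(open("m0.py").read().split("def crop")[0].split("\n",1)[1])
P=np.vstack([cloud(s).reshape(-1,3) for s in(T,S)]); P=P[(P[:,2]>.03)&(P[:,2]<.2)]
m=(P[:,0]>.3)&(P[:,0]<.62)&(P[:,1]<-.05)&(P[:,1]>-.4); q=P[m]
lab=np.round(q[:,:2]/.03).astype(int); u,c=np.unique(lab,axis=0,return_counts=True); print([(a*.03).round(2).tolist()+[int(n)] for a,n in zip(u,c) if n>5])
o=bot.get_obs(); print(o["tool_pos"],o["force"],o["time"])
# axle attitude in hand
for n in("side","top"):
    s=snapshot(n); q=(cloud(s).reshape(-1,3)-o["tool_pos"])@o["tool_rot"]*1000
    q=q[(q[:,0]<-30)&(q[:,0]>-160)&(abs(q[:,1])<15)&(q[:,2]>-45)&(q[:,2]<10)]
    f=np.polyfit(q[:,0],q[:,2],1);g=np.polyfit(q[:,0],q[:,1],1);print(n,len(q),"tip x",q[:,0].min(),"pitch deg",np.degrees(np.arctan(f[0])),"yaw",np.degrees(np.arctan(g[0])),"at x=-100: y,z",np.polyval(g,-100),np.polyval(f,-100))
plan([.4607,-.1873,.0923],np.radians(-3.2),6)
E
```

```text
[[0.33, -0.15, 136], [0.33, -0.12, 78], [0.33, -0.09, 29], [0.36, -0.18, 28], [0.36, -0.15, 247], [0.36, -0.12, 178], [0.36, -0.09, 76], [0.39, -0.18, 90], [0.39, -0.15, 220], [0.39, -0.12, 186], [0.39, -0.09, 16], [0.42, -0.36, 225], [0.42, -0.33, 169], [0.42, -0.3, 51], [0.42, -0.15, 26], [0.42, -0.12, 69], [0.45, -0.36, 331], [0.45, -0.33, 222], [0.45, -0.3, 66], [0.48, -0.39, 6], [0.48, -0.36, 296], [0.48, -0.33, 203], [0.48, -0.3, 51], [0.51, -0.36, 44], [0.51, -0.33, 51], [0.51, -0.3, 7]]
[ 0.48917364 -0.02156559  0.09700758] [ 0.70016362 -0.13653878 -1.53082299] 8.975
side 110 tip x -152.52473764955855 pitch deg -0.04365908381082276 yaw -0.5865875026099867 at x=-100: y,z -2.045976929069 -22.029311101789045
top 63 tip x -151.02433066651744 pitch deg -1.3058715317294227 yaw -0.09907990606982647 at x=-100: y,z -0.6554603213320691 -20.8626578548591
turn wz total deg 13.04 shares 2.174  shift tool mm [  18.3 -167.1    3. ] per row share [ 0.0076 -0.0696  0.0013] x 6
```

Request:
{"api": "servo_tool", "payload": {
  "moves": [-1,0,0,0,0,0,0.725,-1,0,0,0,0,0,0.725,-1,0,0,0,0,0,0.725,-1,0.0033,-0.06,0,0,0,0,-1,0.0033,-0.1,0,0,0,0,-1,0.0033,-0.1,0,0,0,0,-1,0.0034,-0.1,0,0,0,0,-1,0,-0.0595,0,0,0,0,-1,0,0,0,0,0,0,-1,0,0,0,0,0,0]
}}

```text
time: 10.32
tool_pos: [0.4738, -0.188, 0.0954]
tool_rot: [[-0.998, 0.056, -0.001], [0.056, 0.998, 0.001], [0.001, 0.001, -1.0]]
force: [-0.0, -0.7, -1.6]
gripper_width: 0.0198
grasp_force: 50.0
```

```bash
python3 - <<'E'
from h import *
o=bot.get_obs(); print(o["tool_pos"],o["force"],o["time"])
plan([.4737,-.188,.0273],np.radians(-3.2),4)
t,s=snapshot("top"),snapshot("side")
for v in([t],[s],[t,s]): print(fitdrum(v,[.671,-.199,-.055]))
E
```

```text
[ 0.47380113 -0.18796392  0.09535686] [-0.01374843 -0.73404743 -1.61229572] 10.325
turn wz total deg 0.0 shares 0.001  shift tool mm [ 0.1 -0.  68.1] per row share [ 0.0001 -0.      0.0425] x 4
(array([ 6.70602652e-01, -2.00076330e-01, -5.60656443e-02,  3.33508319e-04]), 539, np.float64(0.0014585037511371524))
(array([ 0.67204543, -0.19843056, -0.05364247,  0.00083286]), 753, np.float64(0.0010828727699736251))
(array([ 6.71433249e-01, -1.99183168e-01, -5.41912481e-02,  4.87635148e-04]), 1292, np.float64(0.001298600257657833))
```

Request:
{"api": "servo_tool", "payload": {
  "moves": [-1,0,0,0.04,0,0,0,-1,0,0,0.05,0,0,0,-1,0,0,0.05,0,0,0,-1,0,0,0.02,0,0,0,-1,0,0,0.01,0,0,0,-1,0,0,0,0,0,0,-1,0,0,0,0,0,0]
}}

```text
time: 11.3
tool_pos: [0.4746, -0.189, 0.0291]
tool_rot: [[-0.998, 0.056, 0.001], [0.056, 0.998, -0.001], [-0.001, -0.001, -1.0]]
force: [-0.1, 1.1, -1.1]
gripper_width: 0.0194
grasp_force: 50.0
```

```bash
python3 - <<'E'
from h import *
o=bot.get_obs(); print(o["tool_pos"],o["force"],o["time"])
ims=[]
for n in("side","top"):
    s=snapshot(n); q=(cloud(s)-o["tool_pos"])@o["tool_rot"]*1000
    m=(q[...,0]<-45)&(q[...,0]>-160)&(abs(q[...,1])<12)&(q[...,2]>-30)&(q[...,2]<-5); k=q[m]
    f=np.polyfit(k[:,0],k[:,2],1);g=np.polyfit(k[:,0],k[:,1],1);print(n,len(k),"pitch",np.degrees(np.arctan(f[0])),"yaw",np.degrees(np.arctan(g[0])),"at -130 y,z",np.polyval(g,-130),np.polyval(f,-130))
    c=proj(s,[.639,-.197,.045]).astype(int); f=10
    im=cv2.resize(s["color"][c[1]-27:c[1]+28,c[0]-20:c[0]+20,::-1],(400,550),interpolation=cv2.INTER_CUBIC)
    R=o["tool_rot"]; e=-R[:,0]; A=o["tool_pos"]+[0,0,.0177]
    for X,col in[(A+e*d,(0,255,0)) for d in(.09,.12,.152,.166,.23)]+[([.6394,-.1974,.045],(255,0,255))]:
        p=(proj(s,X)-c+[20,27])*f; cv2.circle(im,tuple(int(x) for x in p),2,col,-1)
    ims.append(im)
cv2.imwrite("pics/pre.png",np.hstack(ims))
E
```

```text
[ 0.47459478 -0.18902941  0.02905499] [-0.08789269  1.09293157 -1.05532367] 11.3
side 147 pitch -0.8963133273603114 yaw -0.5318692170799707 at -130 y,z -0.9018889402852357 -21.491540814782407
top 43 pitch -0.8023869726924472 yaw 2.714035322873465 at -130 y,z -1.2503212941506483 -22.018896529477864
```

View pics/pre.png

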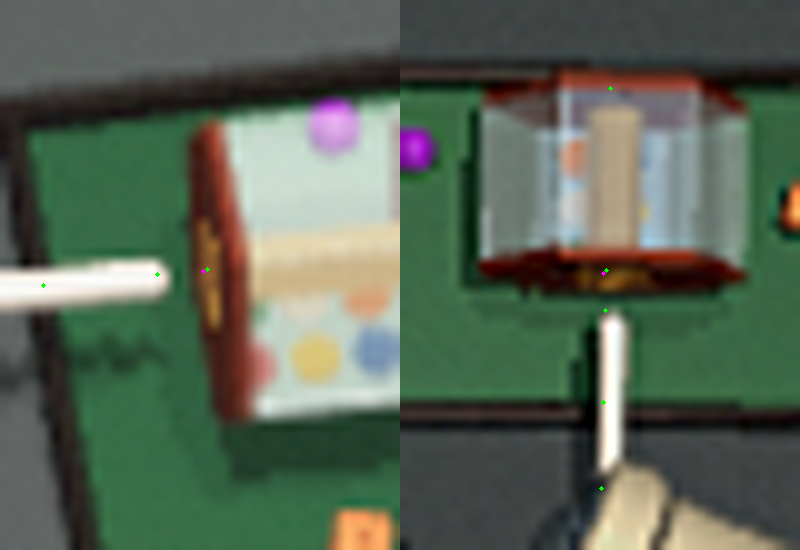

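The axle is in line with the bore in both views. In the side half the shaft line runs to (207, 275) on the brass ring at (208, 274). In the top half the shaft is at x ≈ 613 and the ring at ≈ 614. The gap is about 12 mm, so I'll insert slowly.

Request:
{"api": "servo_tool", "payload": {
  "moves": [-1,-0.01,0,0.002,0,0,0,-1,-0.01,0,0,0,0,0,-1,-0.005,0,0,0,0,0,-1,-0.005,0,0,0,0,0,-1,-0.005,0,0,0,0,0,-1,-0.005,0,0,0,0,0,-1,-0.005,0,0,0,0,0,-1,-0.005,0,0,0,0,0]
}}

```text
time: 12.4
tool_pos: [0.4942, -0.1899, 0.0274]
tool_rot: [[-0.998, 0.056, 0.0], [0.056, 0.998, -0.0], [-0.0, -0.0, -1.0]]
force: [0.3, 0.5, -0.8]
gripper_width: 0.0196
grasp_force: 50.0
```

Request:
{"api": "servo_tool", "payload": {
  "moves": [-1,-0.005,0,0,0,0,0,-1,-0.005,0,0,0,0,0,-1,-0.005,0,0,0,0,0,-1,-0.005,0,0,0,0,0,-1,0,0,0,0,0,0]
}}

```text
time: 13.02
tool_pos: [0.5022, -0.1903, 0.0274]
tool_rot: [[-0.998, 0.056, -0.0], [0.056, 0.998, -0.0], [0.0, -0.0, -1.0]]
force: [-0.1, -0.0, -1.4]
gripper_width: 0.0194
grasp_force: 50.0
```

```bash
cat > chk.py <<'E'
from h import *
o=bot.get_obs(); t,s=snapshot("top"),snapshot("side")
print(o["tool_pos"].round(4),o["force"].round(1),o["wrist_torque"].round(3),o["time"],fitdrum([t,s],[.672,-.199,-.055])[0].round(4),fitdrum([s],[.672,-.199,-.055])[0].round(4))
E
python3 chk.py
```

```text
[ 0.5022 -0.1903  0.0274] [-0.1 -0.  -1.4] [ 0.016  0.016 -0.056] 13.025 [ 6.706e-01 -1.992e-01 -5.730e-02  6.000e-04] [ 0.6712 -0.1983 -0.0561  0.0009]
```

Request:
{"api": "servo_tool", "payload": {
  "moves": [-1,-0.01,0,0,0,0,0,-1,-0.01,0,0,0,0,0,-1,-0.01,0,0,0,0,0,-1,-0.01,0,0,0,0,0,-1,-0.01,0,0,0,0,0,-1,-0.01,0,0,0,0,0,-1,-0.01,0,0,0,0,0,-1,-0.01,0,0,0,0,0]
}}

```text
time: 14.12
tool_pos: [0.5343, -0.1921, 0.0274]
tool_rot: [[-0.998, 0.056, 0.0], [0.056, 0.998, -0.0], [-0.0, -0.0, -1.0]]
force: [-0.1, 0.1, -1.0]
gripper_width: 0.0196
grasp_force: 50.0
```

```bash
python3 chk.py
```

```text
[ 0.5343 -0.1921  0.0274] [-0.1  0.1 -1. ] [0.013 0.038 0.081] 14.125 [ 0.6712 -0.1994 -0.0581  0.0007] [ 0.6713 -0.1985 -0.0532  0.0011]
```

Request:
{"api": "servo_tool", "payload": {
  "moves": [-1,-0.01,0,0,0,0,0,-1,-0.01,0,0,0,0,0,-1,-0.01,0,0,0,0,0,-1,-0.01,0,0,0,0,0,-1,-0.01,0,0,0,0,0,-1,-0.01,0,0,0,0,0,-1,-0.01,0,0,0,0,0,-1,-0.01,0,0,0,0,0,-1,-0.01,0,0,0,0,0]
}}

```text
time: 15.35
tool_pos: [0.5702, -0.1941, 0.0274]
tool_rot: [[-0.998, 0.056, -0.0], [0.056, 0.998, -0.0], [0.0, -0.0, -1.0]]
force: [0.2, 0.5, -1.4]
gripper_width: 0.0199
grasp_force: 50.0
```

```bash
python3 chk.py
```

```text
[ 0.5702 -0.1941  0.0274] [ 0.2  0.5 -1.4] [-0.011 -0.038 -0.012] 15.35 [ 0.6716 -0.1991 -0.0709  0.0007] [ 0.6713 -0.1987 -0.0684  0.001 ]
```

Request:
{"api": "servo_tool", "payload": {
  "moves": [-1,-0.005,0,0,0,0,0,-1,-0.005,0,0,0,0,0,-1,-0.005,0,0,0,0,0,-1,-0.005,0,0,0,0,0,-1,0,0,0,0,0,0]
}}

```text
time: 16.08
tool_pos: [0.5781, -0.1946, 0.0274]
tool_rot: [[-0.998, 0.056, 0.0], [0.056, 0.998, -0.0], [-0.0, -0.0, -1.0]]
force: [-0.6, -0.9, -1.2]
gripper_width: 0.0194
grasp_force: 50.0
```

```bash
python3 chk.py
```

```text
[ 0.5781 -0.1946  0.0274] [-0.6 -0.9 -1.2] [-0.007  0.048  0.012] 16.075 [ 6.725e-01 -1.989e-01 -6.800e-02  5.000e-04] [ 0.6721 -0.1982 -0.0598  0.0008]
```

Request:
{"api": "servo_tool", "payload": {
  "moves": [-1,-0.005,0,0,0,0,0,-1,-0.005,0,0,0,0,0,-1,-0.005,0,0,0,0,0,-1,-0.005,0,0,0,0,0]
}}

```text
time: 16.68
tool_pos: [0.5859, -0.195, 0.0274]
tool_rot: [[-0.998, 0.056, -0.001], [0.056, 0.998, 0.0], [0.001, 0.0, -1.0]]
force: [-0.9, -0.2, -0.9]
gripper_width: 0.0199
grasp_force: 50.0
```

Request:
{"api": "servo_tool", "payload": {
  "moves": [-1,-0.004,0,0,0,0,0,-1,-0.003,0,0,0,0,0]
}}

```text
time: 16.92
tool_pos: [0.5888, -0.1952, 0.0274]
tool_rot: [[-0.998, 0.056, -0.0], [0.056, 0.998, 0.0], [0.0, -0.0, -1.0]]
force: [-1.4, 1.2, -0.3]
gripper_width: 0.0194
grasp_force: 50.0
```

```bash
python3 chk.py
```

```text
[ 0.5888 -0.1952  0.0274] [-1.4  1.2 -0.3] [0.112 0.222 0.039] 16.925 [ 6.767e-01 -1.996e-01 -6.180e-02  6.000e-04] [ 0.6766 -0.199  -0.0566  0.001 ]
```

Request:
{"api": "servo_tool", "payload": {
  "moves": [-1,-0.003,0,0,0,0,0,-1,-0.003,0,0,0,0,0]
}}

```text
time: 17.27
tool_pos: [0.5911, -0.1953, 0.0274]
tool_rot: [[-0.998, 0.056, -0.0], [0.056, 0.998, 0.0], [0.0, 0.0, -1.0]]
force: [-0.5, 0.3, -0.9]
gripper_width: 0.0196
grasp_force: 50.0
```

Request:
{"api": "servo_tool", "payload": {
  "moves": [-1,-0.003,0,0,0,0,0,-1,-0.002,0,0,0,0,0]
}}

```text
time: 17.52
tool_pos: [0.5932, -0.1954, 0.0274]
tool_rot: [[-0.998, 0.056, -0.0], [0.056, 0.998, -0.0], [0.0, -0.0, -1.0]]
force: [-1.2, -0.2, -1.1]
gripper_width: 0.0193
grasp_force: 50.0
```

Request:
{"api": "servo_tool", "payload": {
  "moves": [-1,-0.002,0,0,0,0,0,-1,-0.002,0,0,0,0,0]
}}

```text
time: 17.77
tool_pos: [0.594, -0.1958, 0.0274]
tool_rot: [[-0.998, 0.056, -0.002], [0.056, 0.998, -0.0], [0.002, -0.001, -1.0]]
force: [-5.8, -1.8, 0.8]
gripper_width: 0.0195
grasp_force: 49.9
```

Request:
{"api": "servo_tool", "payload": {
  "moves": [-1,-0.002,0,0,0,0,0,-1,-0.002,0,0,0,0,0]
}}

```text
time: 18.02
tool_pos: [0.5943, -0.1965, 0.0275]
tool_rot: [[-0.998, 0.057, -0.004], [0.057, 0.998, -0.001], [0.004, -0.001, -1.0]]
force: [-12.0, -2.1, 3.6]
gripper_width: 0.0194
grasp_force: 49.9
```

```bash
python3 chk.py
```

```text
[ 0.5943 -0.1965  0.0275] [-12.   -2.1   3.6] [-0.377  1.787 -0.027] 18.025 [ 6.820e-01 -2.001e-01 -4.170e-02  6.000e-04] [ 0.6821 -0.1996 -0.0374  0.0009]
```

Request:
{"api": "servo_tool", "payload": {
  "moves": [-1,0.004,0,0,0,0,0,-1,0,0,0,0,0,0]
}}

```text
time: 18.38
tool_pos: [0.5941, -0.1959, 0.0274]
tool_rot: [[-0.998, 0.056, -0.001], [0.056, 0.998, -0.0], [0.001, -0.0, -1.0]]
force: [-6.0, -1.0, 1.3]
gripper_width: 0.0195
grasp_force: 49.9
```

```bash
python3 chk.py
```

```text
[ 0.5941 -0.1959  0.0274] [-6.  -1.   1.3] [-0.189  0.808 -0.069] 18.375 [ 0.6818 -0.2    -0.0536  0.0008] [ 0.6818 -0.1995 -0.0465  0.001 ]
```

Request:
{"api": "servo_tool", "payload": {
  "moves": [-1,0.003,0,0,0,0,0,-1,0,0,-0.005,0,0,0,-1,0,0,-0.01,0,0,0,-1,0,0,-0.01,0,0,0,-1,0,0,-0.01,0,0,0,-1,0,0,0,0,0,0]
}}

```text
time: 19.23
tool_pos: [0.5939, -0.1955, 0.0421]
tool_rot: [[-0.998, 0.056, 0.001], [0.056, 0.998, -0.0], [-0.001, -0.0, -1.0]]
force: [0.3, 0.0, -3.3]
gripper_width: 0.0196
grasp_force: 50.0
```

```bash
cat > chk2.py <<'E'
from h import *
o=bot.get_obs(); t,s=snapshot("top"),snapshot("side"); R,p=o["tool_rot"],o["tool_pos"]
print(p.round(4),o["force"].round(1),o["wrist_torque"].round(3),o["time"],o["gripper_width"])
A=p-R[:,2]*.0177; e=-R[:,0]
for n,S in(("top",t),("side",s)):
    P=cloud(S).reshape(-1,3)-A; x=P@e; y=P@R[:,1]; z=-P@R[:,2]
    m=(x>.04)&(x<.13)&(np.abs(y)<.055)&(np.abs(z)<.055); print(n,"drum x mm",np.percentile(x[m],[1,99])*1000,"y",np.percentile(y[m],[1,99])*1000,"z",np.percentile(z[m],[1,99])*1000)
    m=(x>.125)&(x<.16)&(np.abs(y)<.012)&(np.abs(z)<.015)
    if m.sum()>5: print("  nose n",m.sum(),"xmax",x[m].max()*1000,"y",np.median(y[m])*1000,"z",np.percentile(z[m],[50,90])*1000)
    top=(x>.06)&(x<.115)&(np.abs(y)<.015)&(z>.03)
    if top.sum()>8: f=np.polyfit(x[top],z[top],1); print("  top slope deg",np.degrees(f[0]),"z",np.median(z[top])*1000)
    if n=="side":
        c=proj(S,A+e*.06).astype(int); cv2.imwrite("pics/hold_%d.png"%(o["time"]*1000),cv2.resize(S["color"][c[1]-40:c[1]+40,c[0]-50:c[0]+50,::-1],(700,560),interpolation=cv2.INTER_CUBIC))
E
python3 chk2.py; ls pics
```

```text
[ 0.5939 -0.1955  0.0421] [ 0.3  0.  -3.3] [-0.007  0.187  0.081] 19.225 0.01959928487576003
top drum x mm [ 56.40871618 124.78527684] y [-41.79734785  54.82470634] z [-54.63248724  42.2891226 ]
  nose n 17 xmax 148.7824880798487 y -0.5534319839948326 z [5.02723904 8.37408022]
side drum x mm [ 42.97424365 125.00033045] y [-53.03045473  28.99148382] z [-54.73913023  42.24549431]
  nose n 32 xmax 152.96103148680405 y -1.2992427163378522 z [3.45306869 7.13172824]
  top slope deg 0.6810849900679297 z 39.06288540008399
crop0.png
grip1.png
grip2.png
hold_19225.png
pre.png
side0.png
top0.png
```

Request:
{"api": "servo_tool", "payload": {
  "moves": [-1,0,0,-0.02,0,0,0,-1,0,0,-0.03,0,0,0,-1,0,0,-0.04,0,0,0,-1,0,0,-0.04,0,0,0,-1,0,0,-0.04,0,0,0,-1,0,0,-0.04,0,0,0,-1,0,0,-0.02,0,0,0,-1,0,0,0,0,0,0]
}}

```text
time: 20.32
tool_pos: [0.5939, -0.1956, 0.1343]
tool_rot: [[-0.998, 0.056, 0.001], [0.056, 0.998, -0.001], [-0.001, -0.0, -1.0]]
force: [0.1, 0.6, -1.5]
gripper_width: 0.0192
grasp_force: 50.0
```

```bash
python3 chk2.py; python3 - <<'E'
from h import *
exec(open("m0.py").read().split("def crop")[0].split("\n",1)[1])
def fork(P,z0):
    out=[]
    for c in([.616,.205],[.707,.183]):
        a=np.radians(-13.6); q=P-[*c,0]; x=q[:,0]*np.cos(a)+q[:,1]*np.sin(a); y=-q[:,0]*np.sin(a)+q[:,1]*np.cos(a)
        m=(abs(x)<.012)&(abs(y)<.03)&(P[:,2]>z0)&(P[:,2]<.125); x,y,z=x[m],y[m],P[m,2]
        # symmetric flare fit: |y-y0| = k+(z)
        from scipy.optimize import minimize_scalar
        print("n",m.sum(),"x mid",(np.percentile(x,[3,97])*1000).round(1),"y ext",(np.percentile(y,[2,98])*1000).round(1),"left med",(np.median(y[y<0])*1000).round(1),"right",(np.median(y[y>0])*1000).round(1),"zmax",np.percentile(z,97).round(4))
for n,s in(("T",T),("S",S)):
    P=cloud(s).reshape(-1,3)
    for z0 in(.085,.1): print(n,z0); fork(P,z0)
# base by colour in top view
hsv=cv2.cvtColor(T["color"],cv2.COLOR_RGB2HSV); m=np.zeros(hsv.shape[:2],np.uint8); m[152:210,184:230]=1
red=((T["color"][...,0].astype(int)-T["color"][...,2]>35)&(m>0)).astype(np.uint8)
k,l,st,_=cv2.connectedComponentsWithStats(red); i=1+np.argmax(st[1:,4]); v,u=np.nonzero(l==i)
W=np.array([world(T,a,b,.012)[:2] for a,b in zip(u,v)],np.float32); h=cv2.convexHull(W); 
W2=W[((W-[.6615,.194])**2).sum(1)<.098**2]; print(cv2.minAreaRect(W2))
E
```

```text
[ 0.5939 -0.1956  0.1343] [ 0.1  0.6 -1.5] [ 0.054  0.147 -0.003] 20.325 0.019225499516797143
top drum x mm [ 54.9590179  118.27175546] y [13.45158163 44.50894952] z [-4.32868877 41.59171819]
  nose n 14 xmax 148.72173281963714 y 0.8633620680968679 z [5.44952241 7.66092006]
side drum x mm [ 53.95089115 118.28001833] y [-44.58501127  26.47290596] z [-34.1998721   40.85380704]
  nose n 37 xmax 152.94226308631303 y -1.7195179343969311 z [2.74323059 6.48668059]
  top slope deg -0.5408155280978343 z 38.28935545506447
T 0.085
n 36 x mid [-5.8  3.9] y ext [-21.4  21.6] left med -15.4 right 13.4 zmax 0.1085
n 35 x mid [-5.9  3.8] y ext [-21.7  19.5] left med -14.7 right 13.0 zmax 0.11
T 0.1
n 23 x mid [-5.4  3.8] y ext [-21.8  21.9] left med -17.7 right 16.1 zmax 0.1093
n 20 x mid [-5.8  4. ] y ext [-22.1  19.8] left med -18.3 right 15.9 zmax 0.1113
S 0.085
n 36 x mid [-4.9  4.6] y ext [-21.2  20.1] left med -14.8 right 12.5 zmax 0.1101
n 36 x mid [-4.6  4.9] y ext [-22.4  22.3] left med -14.9 right 14.0 zmax 0.1092
S 0.1
n 15 x mid [-5.   4.7] y ext [-22.1  21. ] left med -18.3 right 16.2 zmax 0.1104
n 18 x mid [-4.3  4.9] y ext [-22.7  22.8] left med -19.5 right 15.8 zmax 0.1099
((0.663341760635376, 0.2036186307668686), (0.13003169000148773, 0.14907704293727875), 76.24285125732422)
```

```bash
python3 - <<'E'
from h import *
plan([.5755,.2138,.1343],np.radians(-13.7),14)
E
```

```text
turn wz total deg 10.49 shares 1.749  shift tool mm [114.2 393.3  -1.6] per row share [ 0.0204  0.0702 -0.0003] x 14
```

Request:
{"api": "servo_tool", "payload": {
  "moves": [-1,0,0,0,0,0,0.583,-1,0,0,0,0,0,0.583,-1,0,0,0,0,0,0.583,-1,0.0087,0.03,0,0,0,0,-1,0.0174,0.06,0,0,0,0,-1,0.0232,0.08,0,0,0,0,-1,0.0232,0.08,0,0,0,0,-1,0.0232,0.08,0,0,0,0,-1,0.0232,0.08,0,0,0,0,-1,0.0232,0.08,0,0,0,0,-1,0.0232,0.08,0,0,0,0,-1,0.0232,0.08,0,0,0,0]
}}

```text
time: 21.92
tool_pos: [0.5811, 0.077, 0.1329]
tool_rot: [[-0.972, 0.235, -0.001], [0.235, 0.972, 0.0], [0.001, 0.0, -1.0]]
force: [-0.7, 0.0, -2.5]
gripper_width: 0.0195
grasp_force: 49.9
```

Request:
{"api": "servo_tool", "payload": {
  "moves": [-1,0.0232,0.08,0,0,0,0,-1,0.0232,0.08,0,0,0,0,-1,0.0232,0.08,0,0,0,0,-1,0.0174,0.06,0,0,0,0,-1,0.01,0.033,0,0,0,0,-1,0,0,0,0,0,0,-1,0,0,0,0,0,0]
}}

```text
time: 22.8
tool_pos: [0.5757, 0.2129, 0.1333]
tool_rot: [[-0.971, 0.237, -0.0], [0.237, 0.971, -0.001], [0.0, -0.001, -1.0]]
force: [-0.9, 0.5, -3.5]
gripper_width: 0.0197
grasp_force: 50.0
```

```bash
python3 chk2.py; python3 - <<'E'
from h import *
plan([.5755,.2138,.1343],np.radians(-13.7),1)
o=bot.get_obs(); R=o["tool_rot"]; e=-R[:,0]; A=o["tool_pos"]-R[:,2]*.0177
ims=[]
for n,w in(("side",0),("top",1)):
    s=snapshot(n); c=proj(s,[.66,.195,.12]).astype(int); f=9
    im=cv2.resize(s["color"][c[1]-32:c[1]+33,c[0]-22:c[0]+22,::-1],(44*f,65*f),interpolation=cv2.INTER_CUBIC)
    for X,col in[(A+e*d,(0,255,0)) for d in(.04,.135)]+[([.6151,.2042,.11],(255,0,255)),([.7065,.1821,.11],(255,0,255))]:
        p=(proj(s,X)-c+[22,32]+.5)*f; cv2.circle(im,tuple(int(x) for x in p),2,col,-1)
    ims.append(im)
cv2.imwrite("pics/over.png",np.hstack(ims))
E
```

```text
[0.5757 0.2129 0.1333] [-0.9  0.5 -3.5] [ 0.062  0.189 -0.033] 22.8 0.01970086685637761
top drum x mm [ 54.33682627 126.17674585] y [-46.02054683  25.89407158] z [-19.66142264  43.72928696]
  nose n 26 xmax 151.3680302390194 y -0.9924157766811035 z [3.51480922 7.30457143]
  top slope deg -0.9799217636489085 z 38.68251455150086
side drum x mm [ 42.51362403 124.92778415] y [-46.53792722  20.19290652] z [-49.25436083  43.53275824]
  nose n 27 xmax 150.9924467234783 y -2.873733606938922 z [4.61579167 6.40507121]
  top slope deg 1.2930853725470326 z 39.525324806403084
turn wz total deg -0.06 shares -0.01  shift tool mm [ 0.6  1.  -0.8] per row share [ 0.0016  0.0026 -0.002 ] x 1
```

View pics/over.png

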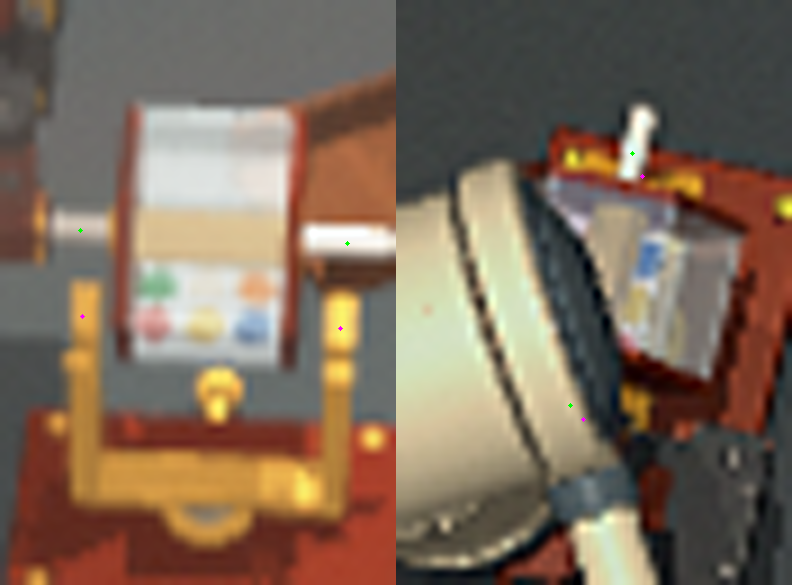

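The side half shows the drum seated against the collar and centred between the forks: shaft at (80, 228) and (347, 240), forks at x ≈ 83 and 341. In the top half the far fork's middle is near (634, 171). The shaft crosses it near (634, 160) and wants to go 1–3 mm towards +y. I'll lower into the flares with a 2 mm correction.

Request:
{"api": "servo_tool", "payload": {
  "moves": [-1,0.0015,0.0055,0.01,0,0,0,-1,0,0,0.02,0,0,0,-1,0,0,0.03,0,0,0,-1,0,0,0.025,0,0,0,-1,0,0,0.015,0,0,0,-1,0,0,0.008,0,0,0,-1,0,0,0,0,0,0]
}}

```text
time: 23.88
tool_pos: [0.5756, 0.2159, 0.0901]
tool_rot: [[-0.972, 0.237, -0.0], [0.237, 0.972, -0.0], [0.0, -0.0, -1.0]]
force: [-0.2, -0.1, -3.3]
gripper_width: 0.0194
grasp_force: 50.0
```

```bash
python3 - <<'E'
from h import *
o=bot.get_obs(); R=o["tool_rot"]; e=-R[:,0]; A=o["tool_pos"]-R[:,2]*.0177
print(o["tool_pos"],o["force"],o["wrist_torque"],o["time"])
a=np.radians(-13.7); C=np.array([.6608,.1932,0])
for n in("side","top"):
    P=cloud(snapshot(n)).reshape(-1,3); q=P-C; x=q[:,0]*np.cos(a)+q[:,1]*np.sin(a); y=-q[:,0]*np.sin(a)+q[:,1]*np.cos(a); z=P[:,2]
    for nm,m in(("nose",(x>.052)&(x<.07)&(abs(y)<.01)&(abs(z-A[2])<.012)),("far tips L",(abs(x-.047)<.007)&(y<-.009)&(y>-.03)&(z>.095)&(z<.115)),("far tips R",(abs(x-.047)<.007)&(y>.009)&(y<.03)&(z>.095)&(z<.115)),("near L",(abs(x+.047)<.007)&(y<-.009)&(y>-.03)&(z>.095)&(z<.115)),("near R",(abs(x+.047)<.007)&(y>.009)&(y<.03)&(z>.095)&(z<.115)),("journal",(abs(x+.047)<.008)&(abs(y)<.008)&(abs(z-A[2])<.012))):
        if m.sum()>2: print(n,nm,m.sum(),"x",(np.median(x[m])*1000).round(1),"y",(np.percentile(y[m],[5,50,95])*1000).round(1),"z",(np.percentile(z[m],[10,50,90])*1000).round(1))
E
```

```text
[0.57563779 0.21590454 0.09014857] [-0.22397135 -0.08759241 -3.27815243] [ 0.06212812  0.16227048 -0.01024132] 23.875
side nose 12 x 57.4 y [-3.8 -1.3  2.4] z [107.2 112.5 113.9]
side far tips L 8 x 46.8 y [-22.3 -15.5 -13.8] z [ 96.3 105.5 107.7]
side far tips R 9 x 48.8 y [14.7 20.1 26.3] z [102.1 106.8 108.8]
side near L 7 x -44.5 y [-19.9 -18.1 -15.2] z [101.6 105.4 108.5]
side near R 7 x -47.5 y [12.4 19.9 24.4] z [ 98.4 105.4 108.7]
side journal 16 x -46.1 y [-2.9 -0.3  7.1] z [109.1 112.1 115.8]
top nose 8 x 57.2 y [-2.   1.1  5.4] z [106.9 111.7 114.8]
top far tips L 13 x 45.5 y [-21.5 -16.1 -10. ] z [100.1 104.5 110.4]
top far tips R 13 x 45.5 y [10.2 16.7 19.8] z [100.  103.2 112.3]
top near L 3 x -44.7 y [-21.8 -19.  -18.8] z [106.  106.6 111.7]
```

Request:
{"api": "servo_tool", "payload": {
  "moves": [-1,0,0,0.006,0,0,0,-1,0,0,0.006,0,0,0,-1,0,0,0.006,0,0,0,-1,0,0,0.005,0,0,0,-1,0,0,0,0,0,0]
}}

```text
time: 24.6
tool_pos: [0.5755, 0.2159, 0.0807]
tool_rot: [[-0.972, 0.237, -0.001], [0.237, 0.972, -0.0], [0.001, -0.0, -1.0]]
force: [0.6, 1.5, -2.6]
gripper_width: 0.0195
grasp_force: 50.0
```

Request:
{"api": "servo_tool", "payload": {
  "moves": [-1,0,0,0.005,0,0,0,-1,0,0,0.005,0,0,0,-1,0,0,0,0,0,0]
}}

```text
time: 24.98
tool_pos: [0.5755, 0.2158, 0.0768]
tool_rot: [[-0.972, 0.237, -0.0], [0.237, 0.972, -0.0], [0.0, -0.0, -1.0]]
force: [-0.7, -0.3, -2.2]
gripper_width: 0.0199
grasp_force: 50.0
```

Request:
{"api": "servo_tool", "payload": {
  "moves": [-1,0,0,0.005,0,0,0,-1,0,0,0.005,0,0,0,-1,0,0,0,0,0,0]
}}

```text
time: 25.35
tool_pos: [0.5755, 0.2159, 0.0727]
tool_rot: [[-0.972, 0.237, -0.001], [0.237, 0.972, -0.0], [0.0, -0.0, -1.0]]
force: [-0.3, -0.1, -3.4]
gripper_width: 0.0194
grasp_force: 50.0
```

Request:
{"api": "servo_tool", "payload": {
  "moves": [-1,0,0,0.003,0,0,0,-1,0,0,0.003,0,0,0,-1,0,0,0,0,0,0]
}}

```text
time: 25.72
tool_pos: [0.5755, 0.2159, 0.0704]
tool_rot: [[-0.972, 0.237, -0.0], [0.237, 0.972, -0.0], [0.0, -0.0, -1.0]]
force: [-0.1, -0.1, -3.2]
gripper_width: 0.0193
grasp_force: 50.0
```

Request:
{"api": "servo_tool", "payload": {
  "moves": [-1,0,0,0.003,0,0,0,-1,0,0,0,0,0,0]
}}

```text
time: 25.98
tool_pos: [0.5756, 0.2159, 0.0693]
tool_rot: [[-0.972, 0.237, -0.0], [0.237, 0.972, -0.0], [0.0, -0.0, -1.0]]
force: [0.7, -0.0, -2.3]
gripper_width: 0.0197
grasp_force: 50.0
```

Request:
{"api": "servo_tool", "payload": {
  "moves": [-1,0,0,0.003,0,0,0,-1,0,0,0,0,0,0]
}}

```text
time: 26.22
tool_pos: [0.5756, 0.2159, 0.0681]
tool_rot: [[-0.972, 0.237, -0.0], [0.237, 0.972, -0.0], [0.0, -0.0, -1.0]]
force: [-0.3, -0.2, -2.8]
gripper_width: 0.0197
grasp_force: 50.0
```

Request:
{"api": "servo_tool", "payload": {
  "moves": [-1,0,0,0.002,0,0,0,-1,0,0,0,0,0,0]
}}

```text
time: 26.48
tool_pos: [0.5756, 0.2159, 0.0674]
tool_rot: [[-0.972, 0.237, -0.0], [0.237, 0.972, -0.0], [0.0, -0.0, -1.0]]
force: [0.4, 0.2, -3.7]
gripper_width: 0.0198
grasp_force: 50.0
```

Request:
{"api": "servo_tool", "payload": {
  "moves": [-1,0,0,0.002,0,0,0,-1,0,0,0.002,0,0,0,-1,0,0,0,0,0,0]
}}

```text
time: 26.85
tool_pos: [0.5756, 0.2159, 0.0657]
tool_rot: [[-0.972, 0.237, -0.0], [0.237, 0.972, -0.0], [0.0, -0.0, -1.0]]
force: [-0.0, 0.1, -3.0]
gripper_width: 0.0197
grasp_force: 50.0
```

```bash
python3 chk2.py
```

```text
[0.5756 0.2159 0.0657] [-0.   0.1 -3. ] [0.062 0.205 0.023] 26.85 0.019718948473373216
top drum x mm [ 54.32554678 129.35331809] y [-45.82339667  28.35279891] z [-29.365496    45.82027227]
  nose n 34 xmax 150.91294503481637 y -1.3332558124516214 z [ 4.79889519 11.87837192]
  top slope deg 3.3308189047693983 z 38.60309781003383
side drum x mm [ 41.21747529 126.85392168] y [-44.96285192  20.1309774 ] z [-53.63003725  43.45695997]
  nose n 28 xmax 151.7362017667955 y -1.862579186977522 z [ 4.65114123 10.38266132]
  top slope deg 0.4134189079720945 z 39.38147135094365
```

Request:
{"api": "servo_tool", "payload": {
  "moves": [-1,0,0,0.002,0,0,0,-1,0,0,0.002,0,0,0,-1,0,0,0,0,0,0]
}}

```text
time: 27.32
tool_pos: [0.5755, 0.2159, 0.0641]
tool_rot: [[-0.972, 0.237, -0.0], [0.237, 0.972, -0.0], [0.0, -0.0, -1.0]]
force: [-0.2, -0.7, -2.5]
gripper_width: 0.0193
grasp_force: 50.0
```

Request:
{"api": "servo_tool", "payload": {
  "moves": [-1,0,0,0.002,0,0,0,-1,0,0,0,0,0,0]
}}

```text
time: 27.58
tool_pos: [0.5757, 0.2159, 0.0636]
tool_rot: [[-0.972, 0.237, 0.0], [0.237, 0.972, 0.0], [-0.0, 0.0, -1.0]]
force: [-0.2, -0.8, -3.4]
gripper_width: 0.0196
grasp_force: 49.9
```

Request:
{"api": "servo_tool", "payload": {
  "moves": [-1,0,0,0.002,0,0,0,-1,0,0,0,0,0,0]
}}

```text
time: 27.82
tool_pos: [0.5758, 0.216, 0.0633]
tool_rot: [[-0.972, 0.237, 0.001], [0.237, 0.972, 0.0], [-0.001, 0.0, -1.0]]
force: [-2.3, -0.6, 1.2]
gripper_width: 0.0195
grasp_force: 49.9
```

Request:
{"api": "servo_tool", "payload": {
  "moves": [-1,0,0,0.002,0,0,0,-1,0,0,0,0,0,0]
}}

```text
time: 28.08
tool_pos: [0.5758, 0.216, 0.0631]
tool_rot: [[-0.972, 0.237, 0.001], [0.237, 0.972, 0.0], [-0.001, 0.001, -1.0]]
force: [-4.1, -1.2, 4.5]
gripper_width: 0.0193
grasp_force: 49.9
```

```bash
python3 chk2.py; ls -t pics|head -1; python3 - <<'E'
from h import *
s=snapshot("side"); c=proj(s,[.65,.195,.08]).astype(int); f=9
cv2.imwrite("pics/seat.png",cv2.resize(s["color"][c[1]-30:c[1]+25,c[0]-40:c[0]+40,::-1],(80*f,55*f),interpolation=cv2.INTER_CUBIC))
E
```

```text
[0.5758 0.216  0.0631] [-4.1 -1.2  4.5] [-0.138  0.542 -0.061] 28.075 0.019315360745759187
top drum x mm [ 54.07402658 129.48251982] y [-46.52656095  27.15075307] z [-31.57986909  44.97054423]
  nose n 30 xmax 150.13023720004475 y -1.1994275382720214 z [ 4.67870207 11.59423919]
  top slope deg -1.1059593796829312 z 38.08511290404585
side drum x mm [ 41.17918862 126.78713567] y [-45.44021832  19.93630618] z [-52.49006088  43.47234887]
  nose n 29 xmax 151.60109327702483 y -1.1573099500935664 z [ 4.00052903 10.12339584]
  top slope deg 0.08854803709114253 z 39.752064752233935
hold_28075.png
```

View pics/seat.png

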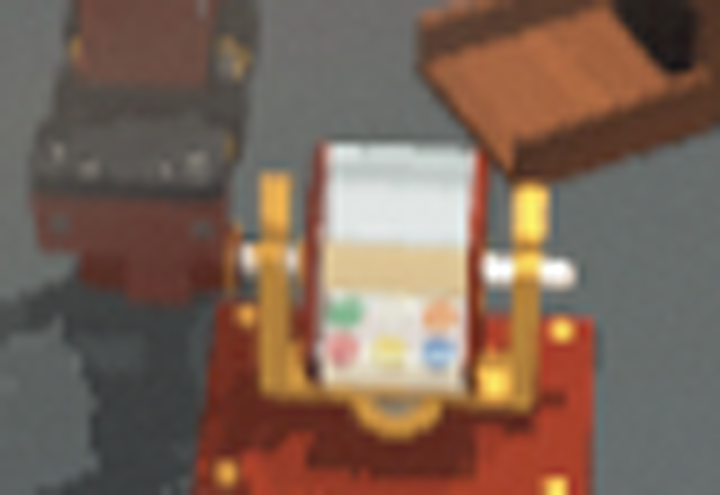

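The picture shows the axle lying in both forks: near fork at (275, 255) between collar and handle, far fork at (528, 268) past the drum. Contact force changed by about 7 N. I'll release gently, then rise.

Request:
{"api": "servo_tool", "payload": {
  "moves": [-1,0,0,-0.0015,0,0,0,-1,0,0,0,0,0,0,-0.5,0,0,0,0,0,0,-0.4,0,0,0,0,0,0,-0.2,0,0,0,0,0,0,0,0,0,0,0,0,0,0,0,0,0,0,0,0,0,0,0,0,0,0,0],
  "newtons": 10
}}

```text
time: 29.22
tool_pos: [0.5756, 0.2159, 0.0624]
tool_rot: [[-0.972, 0.237, -0.0], [0.237, 0.972, -0.0], [0.0, -0.0, -1.0]]
force: [-0.7, 0.6, -1.3]
gripper_width: 0.0439
grasp_force: 0.0
```

```bash
python3 chk2.py
```

```text
[0.5756 0.2159 0.0624] [-0.7  0.6 -1.3] [-0.039 -0.005 -0.007] 29.225 0.043944188197338245
top drum x mm [ 54.12845353 129.11790423] y [-45.87759426  27.55039646] z [-30.30509374  46.29376653]
  nose n 31 xmax 150.92972193139306 y -1.391702706414455 z [5.29711514 9.66790096]
  top slope deg 1.8870265576774923 z 39.82172917183201
side drum x mm [ 41.03473084 126.80365072] y [-45.82288546  21.619609  ] z [-53.61826395  44.42558644]
  nose n 32 xmax 151.7433632781674 y -0.7638725968229703 z [ 4.65842077 11.99355019]
  top slope deg 0.16513554963799026 z 40.97589491536688
```

Free and the axle hasn't moved. Rising straight up.

Request:
{"api": "servo_tool", "payload": {
  "moves": [0,0,0,-0.01,0,0,0,0,0,0,-0.03,0,0,0,0,0,0,-0.06,0,0,0,0,0,0,-0.08,0,0,0,0,0,0,-0.08,0,0,0,0,0,0,-0.08,0,0,0,0,0.08,0,-0.03,0,0,0,0,0.1,0,0,0,0,0,0,0.1,0,0,0,0,0,0,0.05,0,0,0,0,0,0,0,0,0,0,0,0,0,0,0,0,0,0,0]
}}

```text
time: 30.82
tool_pos: [0.448, 0.2471, 0.211]
tool_rot: [[-0.972, 0.237, 0.001], [0.237, 0.972, 0.0], [-0.001, 0.0, -1.0]]
force: [-0.6, 0.3, 0.5]
gripper_width: 0.0438
grasp_force: 0.0
```

```bash
python3 - <<'E'
from h import *
print(bot.get_obs()["time"],bot.get_obs()["force"])
ims=[]
for n in("side","top"):
    s=snapshot(n); c=proj(s,[.65,.195,.08]).astype(int); f=8
    ims.append(cv2.resize(s["color"][c[1]-32:c[1]+32,c[0]-25:c[0]+25,::-1],(50*f,64*f),interpolation=cv2.INTER_CUBIC))
cv2.imwrite("pics/final.png",np.hstack(ims))
E
```

```text
30.825 [-0.60186072  0.34592356  0.54694038]
```

View pics/final.png

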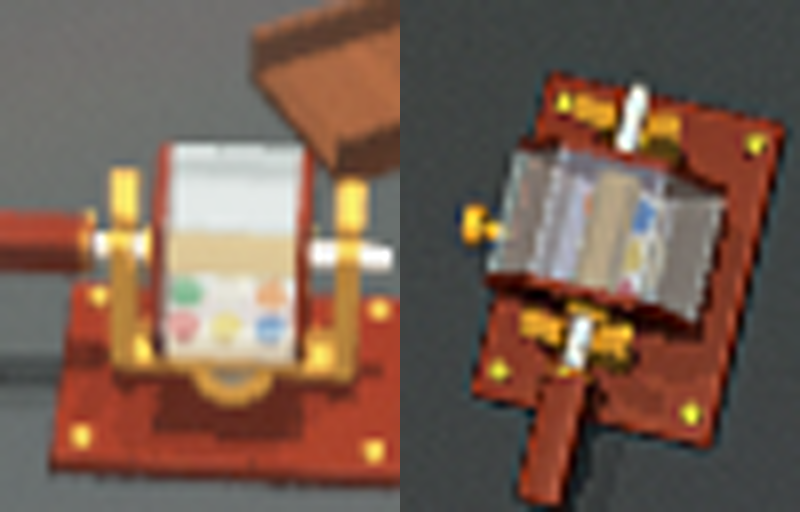

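The axle rests level in both forks, with the shaft centred between the flares at (632, 115) and (578, 340) in the top half. The drum is between the forks and against the collar, and the robot is clear. Handing in.

```bash
python3 -c "
from workcell import bot
print(bot.hand_in())"
```

```text
the job is handed in; nothing more can be done
None
```

The drum now hangs on the axle, seated against the collar and resting in both forks with the gripper clear; I handed it in at about 31 s, with brief contact forces over your 5 N guide (12 N seating the collar, 7 N at the forks), and got no verdict back.

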